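# Re-index the length stop and clamp it with a hammer-head bolt

### The job

Set the length stop on the rail one hole further to the robot's left, away from the stock tube: pull its plunger knob up, slide the stop along and let the pin snap fully home in the next hole. Then clamp it with the spring-loaded hammer-head bolt from the fastener tray: lower the head through the slot in the stop's plate into the strut, push it down against its spring, turn it a quarter turn clockwise so that the head lies square across the slot, and let go, so that the spring holds the head up against the strut's lips. Do not disturb the stock tube or the other fasteners standing in the trays.

Things in the scene. Friction and masses are not known exactly. Their poses are not given: they have to be found in the camera images.
- rail: Stop rail, fixed: plywood base 205 x 360 x 12 mm carrying, side by side, an index bar, a slotted strut and a wooden stock support (x = 63 to 113 mm, top at z = 44 mm). Origin on the bench (z = 0) under the strut's middle line; y runs along the strut to the robot's left, x across it away from the robot, z up. Heights z below are above the bench.
- strut_top (a point): On the steel strut's middle line, level with its top (z = 53 mm), above the rail's origin. Strut 41 x 41 mm along the rail's y, slot 22 mm wide along its top, inside width 36 mm, floor at z = 14.5 mm. Each edge of the slot has a turned-down lip that reaches 7 mm below the top, to z = 46 mm.
- index_bar (a point): On the middle line of the aluminium index bar's top (z = 53 mm), 48 mm nearer to the robot than the strut's middle line. Bar 28 mm wide, with a row of 11.5 mm holes 40 mm apart along the rail's y for the plunger's pin.
- stop (a joint): Position of the length stop along the rail (m), growing along the rail's +y (robot's left). 0 at the start, pin in a hole; next hole to the left 0.040, the one after 0.080 (end of travel; other end -0.040). Captive aluminium plate 100 x 110 x 6 mm (top z = 59 mm), slides on strut and bar with about 1 N friction; carries plunger, clamp slot and stop face.
- stop_face (a point): Middle of the upright steel stop plate at the right end of the length stop (76 mm to the rail's -y of the clamp slot's middle): 8 mm thick, 108 mm across the rail, up to z = 100 mm, reaching over the stock support. Moves with the stop.
- plunger (a joint): Lift of the spring plunger (m): 0 with pin home in a hole, at most 0.012. The 10 mm pin with round tip reaches 9 mm below the bar's top: clear of the hole above 0.009; let go between holes it rides on the bar at 0.009 and drops in when the stop is slid on. Spring: about 4 N down at 0, 9 N at 0.010. Within about 1.5 mm of a hole the round tip centres the stop itself.
- plunger_knob (a point): Middle of the plunger's black round knob, on its axis, at the height to grip (z = 94 mm when home; moves with stop and plunger). Knob 29 mm diameter over 14 mm of height, top 11 mm above this point, underside 13 mm below; housing under it 25 mm diameter. Pulled straight up. 48 mm nearer to the robot (rail -x) and 55 mm further right (rail -y) than the clamp slot.
- clamp_slot (a point): Middle of the clamp slot, at the stop plate's top face (z = 59 mm); moves with the stop. The slot goes through the plate: 38 mm along the rail, 22 mm across it, right above the strut's slot.
- tbolt: Hammer-head bolt with a flat wing grip, upright on its head in the fastener tray, about 0.16 kg. Origin at the centre of the head's underside, z up the 12 mm shank, y along the head. Steel head 33 (y) x 19 (x) x 8 mm; its +x+y and -x-y corners are cut, so in the strut it turns only clockwise seen from above, to a stop at about 100 degrees. Hub 25 mm diameter, z = 31 to 41 mm.
- wing_grip (a point): Middle of the bolt's black wing grip: 48 mm long (bolt y, the same direction as the head) x 13 mm thick (bolt x) x 27 mm high; 53.5 mm above the bolt's origin.
- washer (a joint): How far the bolt's sprung washer (42 mm diameter, 3 mm thick) is pushed up the shank (m): 0 free, underside 18 mm above the bolt's origin; at most 0.008. Presses with 2.7 N at 0, 5.5 N at 0.003, 7.5 N at 0.005. Bolt origin at z = 41 mm: washer touches the plate, head still between the lips; below 38 mm (0.003) the head is under the lips and turns; caught it rests at 38 mm.
- tray: Blue plastic fastener tray, fixed, 200 (x) x 140 (y) x 32 mm, walls 3 mm, floor 3 mm; a white divider 27 mm high across the middle (at x = 0) makes two compartments. Origin at the centre of its underside. It holds the hammer-head bolt in one compartment and the star-knob bolt in the other, either way round, and stands left or right of the rail.
- nut_tray: A like tray, fixed, with nuts and screws, on the other side of the rail. Not needed.
- star_bolt: Bystander in the fastener tray: bolt with a black star knob (42 mm across) and a round head 30 mm in diameter, 60 mm high. Origin at the underside.
- foot: Bystander in the nut tray: levelling foot, 44 mm rubber disc with a threaded stud, 60 mm high. Origin at the underside.
- stock: Bystander: aluminium square tube 25 x 25 x 110 mm lying along the rail on the stock support, 11 mm to the right of the stop plate. Origin at the centre of its underside.
Things that resemble listed ones, but are neither listed nor needed, are in the scene too. What is shaped like the tbolt but orange is not meant.

How it is judged:
On the way, in this order (a step that is already met when the one before it is completed fails the run):
1. the stop stands one hole further left with its pin home (value of joint stop between 0.0375 and 0.0425 m and value of joint plunger below 0.002 m), for 0.2 s.
2. the hammer head has been lowered through the clamp slot into the strut (horizontal distance between tbolt and clamp_slot below 0.016 m and z of tbolt in the frame of rail below 0.043 m), for 0.1 s.
At the end, for the whole second after the job is handed in: Stop at joint 0.040 (2.5 mm), plunger home (2 mm); the bolt at rest, upright (0.1 rad), within 12 mm of the clamp slot's middle, head square across the strut (0.28 rad) and caught under the lips: origin 35 to 40.5 mm up, its spring held compressed (washer over 1.5 mm) (all of step 1 and horizontal distance between tbolt and clamp_slot below 0.012 m and z of tbolt in the frame of rail between 0.035 and 0.0405 m and angle between the y axis of tbolt and the x axis of rail, either way round below 0.28 rad and value of joint washer above 0.0015 m and angle between tbolt's own z axis and vertical below 0.1 rad and linear speed of tbolt below 0.02 m/s); the robot touches nothing.
It fails at once if the star-knob bolt, the levelling foot or the stock tube is moved more than 25 mm (distance of any of star_bolt, foot, stock from where it was at the start of the episode above 0.025 m).
It fails at once if the star-knob bolt or the levelling foot is tipped over (angle between any of star_bolt, foot's own z axis and vertical above 0.5 rad).
It also fails if it takes over 61 s, if anything falls off the work surface, if the arm or the gripper's body presses on something with over 40 N, if the wrist force passes 120 N, or if a joint passes its speed limit or range.

### The arm

A 6-joint arm with a two-finger parallel gripper is mounted at the origin on the work surface. World frame = base frame: x ahead of the robot, y to its left, z up, the work surface at z = 0. Lengths are in m, angles in rad, forces in N, time in s.
With the tool pointing down it reaches from about 0.35 to 0.775 m from the base axis. Payload 5.5 kg.
Tool frame: the origin (TCP) lies at the very end of the fingers, on their centre line; the grasp point (between the pads) lies 19 mm behind it; z points along the fingers, y is the line along which they close (so a half turn about z gives the same grasp; the last joint's range is limited). The gripper opens to 85 mm and grips with 20 to 120 N. Pads are 22 mm wide; open, the fingers measure 114 mm over their backs; the gripper's body (76 mm by 85 mm) begins 54 mm behind the grasp point. The pads swing forward as they close: fully open they stand 13 mm farther back than shut.
Start: joints at [-0.14, 0.313, 0.046, 1.304, 0, 1.431], TCP at [0.575, -0, 0.231] pointing down, gripper open.
Joint ranges: [-2.76, 2.76], [-0.86, 1.69], [-1.03, 1.26], [-2.2, 2.34], [-1.47, 1.5], [-3.14, 3.14]. Speed limits (rad/s): [2.57, 2.57, 3.14, 3.14, 3.14, 3.14].

### API

Orientations are given as a unit quaternion [w, x, y, z].
In Python, from workcell import env gives the robot as it stands. The module is installed in compiled form; this text tells all that it offers.
- The arm moves only by the tool jog_arm, never from a script. Its arguments are lists of equal length, an entry for each row: "gripper": the opening, from 0 (shut) to 1 (fully open); "offset": the shift along the world's x, y, z in cm, a list of three; "twist": the turn about the world's z in degrees. In form: {"gripper": [gripper, ...], "offset": [[dx, dy, dz], ...], "twist": [twist, ...]}. A call has exactly 8 rows; each row is the pose to reach, as a shift and turn from the pose commanded when the call began; what a row does not reach only later rows make up. A row lasts 1/8 s, in which the tool goes at most 62.5 mm and 10.7 degrees, less where a joint would pass 70% of its speed; a pose out of reach is approached as far as the arm can. A call with a gripper value outside its range is refused whole. The fingers move at their own pace and stop on an object; "squeeze" is the grip in N (left out, the last holds). Time passes only in rows, so rows that repeat a pose let the fingers close, or fill a call up. It gives the time, the measured TCP pose, the force, the opening and the grip force at its end, in the units of the state.
- env.get_state(): the state, without advancing time (a new reading comes with each control period).
- env.read_camera(name): name is "scene" or "side" or "wrist"; returns a dict with "image" (480x640x3 uint8, red, green, blue), "z_map" (480x640 float32, m along the optical axis (not along the pixel's ray), 0 where there is no reading), "fovy" (degrees; the focal length in pixels is half the picture's height over the tangent of half this angle, whatever the lens; pixels are square), "cx", "cy" (the principal point, pixels), "cam_to_world" (4x4, takes a point from camera to world coordinates). Camera axes: x right, y up, looking along -z (the intrinsics and any distortion apply to the point x, -y, -z); pixel columns grow to the right and rows downward; lengths in m; the calibration is good to about 2 mm. A picture is of the moment at which its call begins.
- env.hand_in(): hands the job in; it is judged then, once.
The state is a dict: "clock": time; "joint_pos": joint angles; "qvel": joint speeds; "tau": joint torques, N m; "tcp_pos": TCP position; "orientation": TCP orientation; "wrist_force": force on the tool from outside, world axes, zero at the start; "ft_torque": the same for the moment, N m; "finger_gap": finger opening in m; "grip_force": force on a finger pad.
Only numpy, scipy, OpenCV 4.12 (cv2) and the standard library are available. Lean on these libraries where they do the work, as an engineer would, in place of code of your own. Each camera call takes 0.05 s, during which the arm holds its last target. There are 200 camera calls.

## Working session

There is one attempt and no reset: what is moved stays moved. The work goes in short steps, Python scripts to look and compute and a tool call to move; the robot and the scene stay as the last step left them, time stands still between calls to the robot, and variables do not carry over. Pictures are saved under pics/ and viewed, at most 10 in all, crops included, and the job is handed in when it is done.

Besides the shell and the picture viewer there is one more tool, called after "Call:" as name(argument=value, ...) on one line, values as JSON. jog_arm: Moves the arm, as the interface text tells. Its arguments: {"type":"object","properties":{"gripper":{"type":"array"},"offset":{"type":"array"},"twist":{"type":"array"},"squeeze":{"type":"number"}},"required":["gripper","offset","twist"]}

```bash
mkdir -p pics; cat > h.py <<'E'
from workcell import env
import numpy as np, cv2
def look(n):
    d=env.read_camera(n); np.savez('%s.npz'%n,**{k:np.array(v) for k,v in d.items()}); return d
def load(n): return np.load('%s.npz'%n)
def pt(d,u,v,z=None,r=2):
    f=240/np.tan(np.radians(float(d['fovy']))/2); M=d['cam_to_world']
    ray=np.array([(u-float(d['cx']))/f,-(v-float(d['cy']))/f,-1.])
    o=M[:3,3]; w=M[:3,:3]@ray
    if z is not None: return o+w*(z-o[2])/w[2]
    p=d['z_map'][int(v)-r:int(v)+r+1,int(u)-r:int(u)+r+1]; p=p[p>0]
    return o+w*np.median(p)
E
python3 - <<'E'
from h import *
s=env.get_state(); print(s)
for n in('scene','side','wrist'):
    d=look(n); print(n,[k for k in d],d['fovy'],d['cx'],d['cy'],d['cam_to_world'].round(3).tolist())
    cv2.imwrite(f'pics/{n}0.png',d['image'][...,::-1])
E
```

```text
{'clock': 0.0, 'joint_pos': array([-1.39588419e-01,  3.13988154e-01,  4.49642189e-02,  1.30359169e+00,
       -4.27038871e-05,  1.43118259e+00]), 'qvel': array([ 0.00113862,  0.00090553, -0.00087355, -0.00051826,  0.00126625,
        0.00074506]), 'tau': array([-2.90074182e-03, -4.80629075e+01,  2.98531097e+01,  1.95313990e-02,
       -3.83516899e-04, -4.27451073e-05]), 'tcp_pos': array([5.74483596e-01, 5.66407169e-05, 2.30409800e-01]), 'orientation': array([-7.13614265e-04,  7.07097523e-01,  7.07115454e-01, -5.64511211e-04]), 'wrist_force': array([1.01283746, 0.32558991, 0.23227222]), 'ft_torque': array([ 0.0466177 , -0.02413933,  0.0431296 ]), 'grip_force': 0.0, 'finger_gap': 0.08503049359230415}
scene ['image', 'z_map', 'fovy', 'cx', 'cy', 'cam_to_world'] 55.73558539575137 313.9611592759729 239.27515148236986 [[-0.113, -0.702, 0.703, 1.185], [0.994, -0.084, 0.077, 0.027], [0.005, 0.707, 0.707, 0.766], [0.0, 0.0, 0.0, 1.0]]
side ['image', 'z_map', 'fovy', 'cx', 'cy', 'cam_to_world'] 56.58789381047191 319.15919285348036 239.3704627684415 [[-0.824, 0.284, -0.491, -0.086], [-0.566, -0.444, 0.694, 0.772], [-0.021, 0.85, 0.527, 0.69], [0.0, 0.0, 0.0, 1.0]]
wrist ['image', 'z_map', 'fovy', 'cx', 'cy', 'cam_to_world'] 65.71387960255902 321.61052375061536 231.65877287503378 [[1.0, -0.001, 0.001, 0.574], [0.001, 0.945, 0.328, 0.083], [-0.001, -0.328, 0.945, 0.373], [0.0, 0.0, 0.0, 1.0]]
```

View pics/scene0.png

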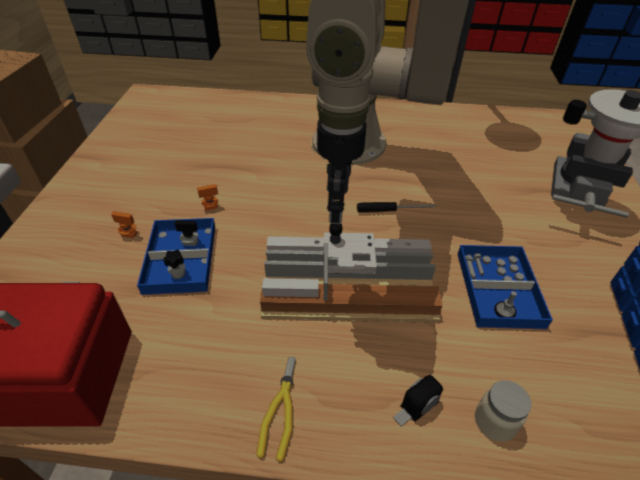

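View pics/wrist0.png

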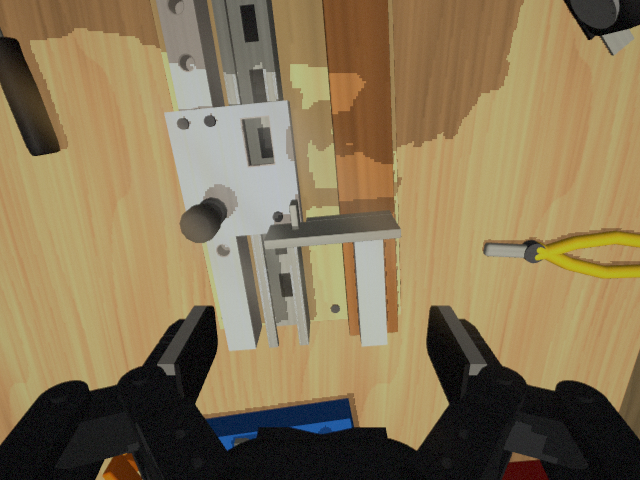

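The wrist view shows the knob top at about (207,217) and the clamp slot around (259,141). The scene view shows the tray at the robot's right with two black-headed bolts, near (188,228) and (175,262), and the orange decoys outside it.

```bash
python3 - <<'E'
from h import *
w=load('wrist'); s=load('scene')
print('knob',pt(w,202,224,.105), pt(w,202,224))
c=[pt(w,u,v,.059) for u,v in((243,119),(270,118),(275,163),(248,166))]
print('slot',np.mean(c,0),np.round(c,3).tolist())
print('plate',[pt(w,u,v,.059).round(4).tolist() for u,v in((165,113),(288,101))])
print('bar holes',[pt(w,u,v,.053).round(4).tolist() for u,v in((187,63),(223,250))])
a=s['image'][205:305,130:230,::-1]; b=w['image'][90:260,140:320,::-1]
d=load('side')['image'][...,::-1]
cv2.imwrite('pics/c1.png',np.hstack([cv2.resize(a,(400,400),interpolation=3),cv2.resize(b,(400,400),interpolation=3)]))
E
```

```text
knob [ 0.48311781 -0.00391275  0.105     ] [ 0.48304931 -0.00397817  0.10479822]
slot [0.52206885 0.05244409 0.059     ] [[0.51, 0.071, 0.059], [0.532, 0.071, 0.059], [0.535, 0.035, 0.059], [0.512, 0.033, 0.059]]
plate [[0.4475, 0.0752, 0.059], [0.5469, 0.0844, 0.059]]
bar holes [[0.4676, 0.1126, 0.053], [0.4823, -0.0461, 0.053]]
```

View pics/c1.png

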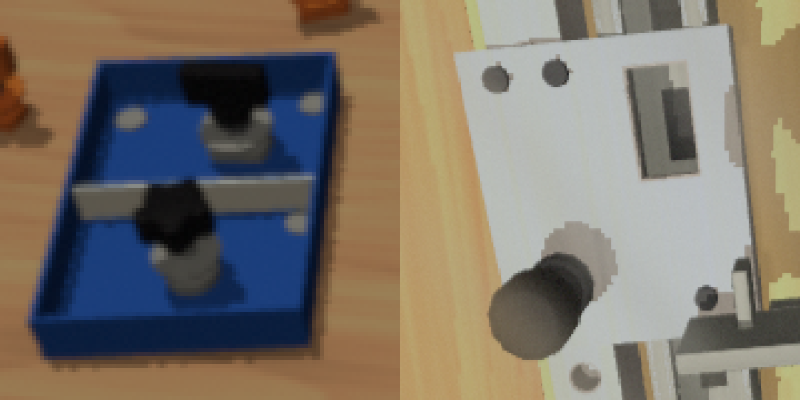

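The left half of the crop shows the tbolt with its wing grip in the robot-side compartment (scene ~(186,225)) and the star bolt in the far one. The right half confirms the slot and knob. The rail yaw is about 5.3°, and the knob is at about (0.480,-0.006).

Call:
jog_arm(gripper=[1, 1, 1, 1, 1, 1, 0.2, 0.2], offset=[[-4, -0.3, -4], [-8, -0.6, -8], [-9.4, -0.6, -10], [-9.4, -0.6, -13], [-9.4, -0.6, -15.6], [-9.4, -0.6, -15.6], [-9.4, -0.6, -15.6], [-9.4, -0.6, -15.6]], twist=[3, 5.3, 5.3, 5.3, 5.3, 5.3, 5.3, 5.3], squeeze=50)

```text
clock: 1.15
tcp_pos: [0.4821, -0.0062, 0.0765]
orientation: [0.001, 0.674, 0.739, 0.001]
wrist_force: [0.1, 0.3, -0.8]
finger_gap: 0.0515
grip_force: 0.0
```

Call:
jog_arm(gripper=[0.1, 0.1, 0.1, 0.1, 0.1, 0.1, 0.1, 0.1], offset=[[0, 0, 0], [0, 0, 0], [0, 0, 0], [0, 0, 0], [0, 0, 0], [0, 0, 0], [0, 0, 0], [0, 0, 0]], twist=[0, 0, 0, 0, 0, 0, 0, 0])

```text
clock: 2.15
tcp_pos: [0.4792, -0.0062, 0.0762]
orientation: [-0.001, 0.674, 0.739, -0.001]
wrist_force: [-7.4, -1.2, 9.5]
finger_gap: 0.0266
grip_force: 48.8
```

Call:
jog_arm(gripper=[0.1, 0.1, 0.1, 0.1, 0.1, 0.1, 0.1, 0.1], offset=[[0, 0, 0.4], [0, 0, 0.8], [0, 0, 1.1], [0, 0, 1.1], [0, 0, 1.1], [0, 0, 1.1], [0, 0, 1.1], [0, 0, 1.1]], twist=[0, 0, 0, 0, 0, 0, 0, 0], squeeze=60)

```text
clock: 3.15
tcp_pos: [0.4792, -0.0059, 0.0852]
orientation: [-0.002, 0.674, 0.739, -0.001]
wrist_force: [-4.7, -2.3, -8.8]
finger_gap: 0.0267
grip_force: 59.5
```

```bash
python3 - <<'E'
from h import *
s=env.get_state(); print(s['tcp_pos'],s['wrist_force'])
w=look('wrist'); i=w['image']
cv2.imwrite('pics/w1.png',i[...,::-1])
E
```

```text
[ 0.47916339 -0.0058592   0.0851846 ] [-4.71897669 -2.30292801 -8.80931212]
```

View pics/w1.png

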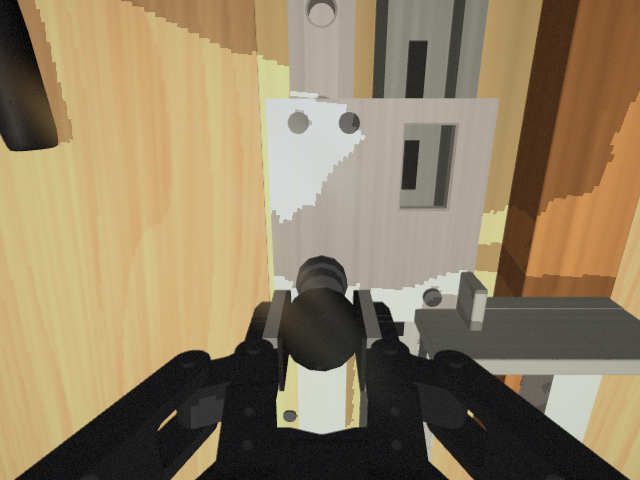

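The knob is held between the pads at about (320,325). I'll lift slightly more, slide along the rail, then lower.

Call:
jog_arm(gripper=[0.1, 0.1, 0.1, 0.1, 0.1, 0.1, 0.1, 0.1], offset=[[0, 0, 0.17], [0, 0, 0.17], [-0.09, 1, 0.17], [-0.19, 2, 0.17], [-0.28, 3, 0.17], [-0.37, 3.98, 0.17], [-0.37, 3.98, 0.17], [-0.37, 3.98, 0.17]], twist=[0, 0, 0, 0, 0, 0, 0, 0])

```text
clock: 4.2
tcp_pos: [0.4754, 0.0345, 0.0869]
orientation: [-0.002, 0.673, 0.739, -0.001]
wrist_force: [-4.3, -0.0, -10.0]
finger_gap: 0.0265
grip_force: 59.6
```

Call:
jog_arm(gripper=[0.1, 0.1, 0.1, 0.1, 1, 1, 1, 1], offset=[[0, -0.05, -0.4], [0, -0.05, -0.8], [0, -0.05, -1.1], [0, -0.05, -1.1], [0, -0.05, -1.1], [0, -0.05, -1.1], [0, -0.05, -1.1], [0, -0.05, -1.1]], twist=[0, 0, 0, 0, 0, 0, 0, 0])

```text
clock: 5.2
tcp_pos: [0.4781, 0.0332, 0.0775]
orientation: [0.001, 0.674, 0.739, 0.001]
wrist_force: [-0.6, 0.4, 0.8]
finger_gap: 0.0857
grip_force: 0.0
```

Call:
jog_arm(gripper=[1, 1, 1, 1, 1, 1, 1, 1], offset=[[0, 0, 0], [0, 0, 1], [0, 0, 5], [0, 0, 10], [0, 0, 14], [0, 0, 14], [0, 0, 14], [0, 0, 14]], twist=[0, 0, 0, 0, 0, 0, 0, 0])

```text
clock: 6.2
tcp_pos: [0.4764, 0.0334, 0.2157]
orientation: [-0.001, 0.674, 0.739, -0.001]
wrist_force: [0.5, -0.0, 0.0]
finger_gap: 0.0854
grip_force: 0.0
```

```bash
python3 - <<'E'
from h import *
w=look('wrist'); s=look('scene'); i=w['image']
cv2.imwrite('pics/w2.png',i[...,::-1])
print('knob-top heights',pt(s,186,225))
# wing: high points in tray near
f=240/np.tan(np.radians(float(s['fovy']))/2);M=s['cam_to_world']
P=[]
for v in range(212,285):
  for u in range(135,225):
    if s['z_map'][v,u]>0: P.append(np.r_[pt(s,u,v,r=0),u,v])
P=np.array(P); H=P[P[:,2]>.045]
for a,b in((0,248),(248,300)):
  q=H[(H[:,4]>=a)&(H[:,4]<b)]; print(len(q),q.min(0).round(3),q.max(0).round(3))
  t=q[q[:,2]>q[:,2].max()-.006]; print('top',t[:,:3].mean(0).round(4),cv2.minAreaRect(t[:,:2].astype(np.float32)*1000))
E
```

```text
knob-top heights [ 0.4772304  -0.34014652  0.0659531 ]
247 [ 4.64e-01 -3.67e-01  4.50e-02  1.74e+02  2.20e+02] [ 4.85e-01 -3.20e-01  7.40e-02  1.96e+02  2.33e+02]
top [ 0.4737 -0.3442  0.0703] ((472.3258056640625, -343.96881103515625), (14.465933799743652, 46.86522674560547), 1.0065795183181763)
276 [ 5.52e-01 -3.58e-01  4.50e-02  1.63e+02  2.50e+02] [ 5.91e-01 -3.21e-01  6.70e-02  1.83e+02  2.68e+02]
top [ 0.5708 -0.3415  0.0634] ((572.050537109375, -340.2491760253906), (38.2547607421875, 36.67365264892578), 14.030696868896484)
```

View pics/w2.png

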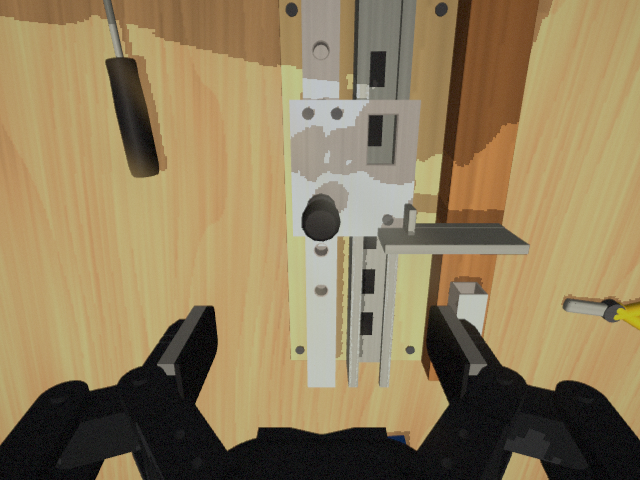

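The stop has moved left. The knob top is at (320,219) and the slot spans about (368–396, 115–164). I'll check knob height and slot position.

```bash
python3 - <<'E'
from h import *
w=load('wrist')
print('knob',pt(w,320,221),pt(w,320,221,.105))
c=[pt(w,u,v,.059) for u,v in((368,115),(397,114),(394.5,164),(366,164.5))]
print('slot',np.mean(c,0),np.round(c,4).tolist())
for n in 'wrist',:
  cv2.imwrite('pics/c2.png',cv2.resize(w['image'][95:245,280:430,::-1],(600,600),interpolation=3))
E
```

```text
knob [0.47402844 0.03642484 0.10495929] [0.47402751 0.03643762 0.105     ]
slot [0.51689656 0.09296609 0.059     ] [[0.504, 0.1105, 0.059], [0.526, 0.1133, 0.059], [0.5301, 0.0753, 0.059], [0.5074, 0.0728, 0.059]]
```

View pics/c2.png

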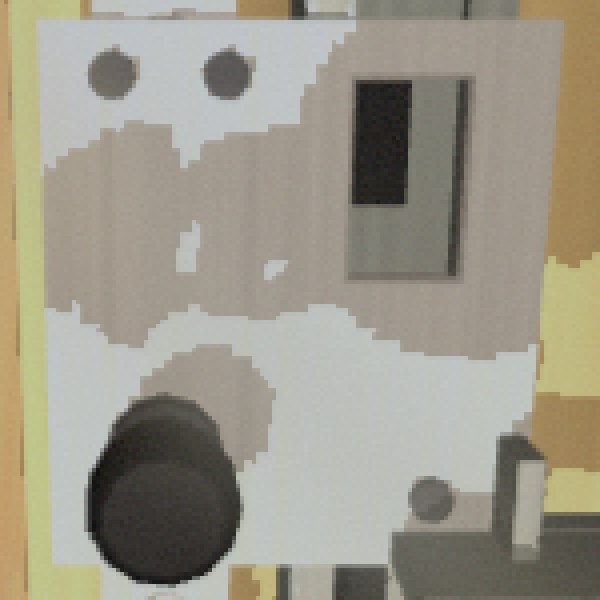

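The knob top sits at z=0.105, so the pin is home, and the slot is at (0.518,0.093). Next I'll go to the bolt, with a half turn so that joint 6 has room for the clockwise quarter turn.

Call:
jog_arm(gripper=[1, 1, 1, 1, 1, 1, 1, 1], offset=[[0, -2.4, 0], [0, -4.8, 0], [0, -7.2, 0], [0, -9.6, 0], [0, -12, 0], [0, -14.4, 0], [0, -16.8, 0], [0, -19.2, 0]], twist=[10.6, 21.2, 31.8, 42.4, 53, 63.6, 74.2, 84.8])

```text
clock: 7.3
tcp_pos: [0.4769, -0.1593, 0.2161]
orientation: [-0.001, -0.004, 1.0, 0.0]
wrist_force: [0.4, -0.2, -0.2]
finger_gap: 0.0855
grip_force: 0.0
```

Call:
jog_arm(gripper=[1, 1, 1, 1, 1, 1, 1, 1], offset=[[0, -2.4, 0], [0, -4.8, 0], [0, -7.2, 0], [0, -9.6, 0], [0, -12, 0], [-0.2, -14.4, 0], [-0.3, -16.8, 0], [-0.3, -18.5, 0]], twist=[10.6, 21.2, 31.8, 42.4, 53, 63.6, 74.2, 84.8])

```text
clock: 8.3
tcp_pos: [0.4739, -0.3445, 0.2159]
orientation: [-0.0, -0.677, 0.736, 0.001]
wrist_force: [0.9, 0.2, 0.6]
finger_gap: 0.0853
grip_force: 0.0
```

Call:
jog_arm(gripper=[1, 1, 1, 1, 1, 1, 1, 1], offset=[[0, 0, 0], [0, 0, 0], [0, 0, 0], [0, 0, 0], [0, 0, 0], [0, 0, 0], [0, 0, 0], [0, 0, 0]], twist=[6, 6, 6, 6, 6, 6, 6, 6])

```text
clock: 9.3
tcp_pos: [0.4744, -0.3437, 0.2171]
orientation: [0.0, 0.713, -0.702, 0.0]
wrist_force: [0.1, 0.4, 0.3]
finger_gap: 0.0856
grip_force: 0.0
```

```bash
python3 - <<'E'
from h import *
s=env.get_state(); print(s['tcp_pos'],s['orientation'],s['joint_pos'])
w=look('wrist'); i=w['image']
cv2.imwrite('pics/w3.png',i[...,::-1])
E
```

```text
[ 0.47435584 -0.34372477  0.21706811] [ 3.73059046e-05  7.12623293e-01 -7.01546892e-01  7.86280749e-06] [-7.64010042e-01  3.38376082e-01  4.66338361e-02  1.27903937e+00
 -7.48181215e-05 -2.35047093e+00]
```

View pics/w3.png

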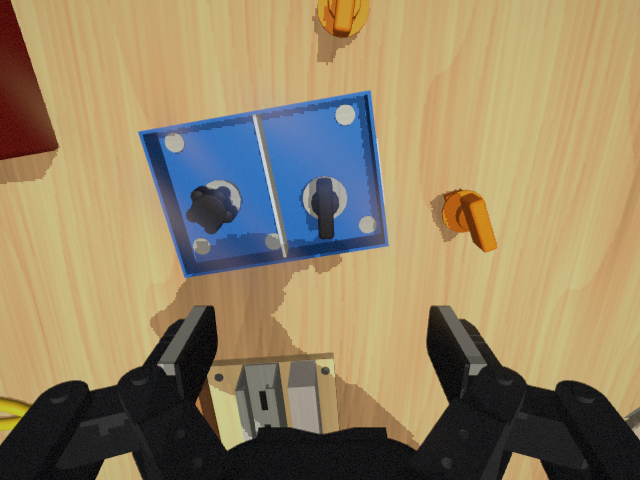

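The wing grip is at about (325,180)–(327,238) and upright, with the star bolt clear of it at (212,207).

```bash
python3 - <<'E'
from h import *
w=load('wrist')
P=np.array([np.r_[pt(w,u,v,r=0),u,v] for v in range(170,248) for u in range(300,350) if w['z_map'][v,u]>0])
t=P[(P[:,2]>.062)&(P[:,2]<.08)]; print(len(t),t.min(0).round(4),t.max(0).round(4),np.median(t[:,2]))
q=t[t[:,2]>.067]; print(cv2.minAreaRect(q[:,:2].astype(np.float32)*1000),q[:,:2].mean(0))
E
```

```text
906 [ 4.639e-01 -3.708e-01  6.200e-02  3.160e+02  1.810e+02] [ 4.786e-01 -3.234e-01  7.220e-02  3.330e+02  2.380e+02] 0.06960902061611063
((471.10040283203125, -347.04522705078125), (12.95944595336914, 47.273284912109375), 3.616239070892334) [ 0.47110533 -0.34757299]
```

Call:
jog_arm(gripper=[1, 1, 1, 1, 1, 1, 0.4, 0.1], offset=[[-0.3, -0.3, -5], [-0.3, -0.3, -10], [-0.3, -0.3, -14], [-0.3, -0.3, -16.8], [-0.3, -0.3, -16.8], [-0.3, -0.3, -16.8], [-0.3, -0.3, -16.8], [-0.3, -0.3, -16.8]], twist=[2.1, 2.1, 2.1, 2.1, 2.1, 2.1, 2.1, 2.1], squeeze=60)

```text
clock: 10.35
tcp_pos: [0.472, -0.3474, 0.0503]
orientation: [0.0, 0.725, -0.688, 0.001]
wrist_force: [-0.6, 0.8, 0.5]
finger_gap: 0.0517
grip_force: 0.0
```

Call:
jog_arm(gripper=[0, 0, 0, 0, 0, 0, 0, 0], offset=[[0, 0, 0], [0, 0, 0], [0, 0, 0], [0, 0, 0], [0, 0, 0], [0, 0, 0], [0, 0, 0], [0, 0, 0]], twist=[0, 0, 0, 0, 0, 0, 0, 0])

```text
clock: 11.35
tcp_pos: [0.4717, -0.347, 0.0495]
orientation: [0.0, 0.725, -0.688, 0.0]
wrist_force: [-0.4, -0.1, 5.1]
finger_gap: 0.0114
grip_force: 59.6
```

Call:
jog_arm(gripper=[0, 0, 0, 0, 0, 0, 0, 0], offset=[[0, 0, 3], [0, 0, 8], [0, 0, 13], [1, 5, 13], [1.6, 11, 13], [2.2, 17, 13], [2.8, 23, 13], [3.4, 28, 13]], twist=[0, 0, 0, 1, 2.3, 2.3, 2.3, 2.3], squeeze=80)

```text
clock: 12.35
tcp_pos: [0.5043, -0.0643, 0.1781]
orientation: [0.0, 0.739, -0.673, -0.001]
wrist_force: [-0.2, 0.5, -1.5]
finger_gap: 0.0114
grip_force: 79.2
```

Call:
jog_arm(gripper=[0, 0, 0, 0, 0, 0, 0, 0], offset=[[0.4, 5, 0], [0.8, 10, 0], [1.2, 14, 0], [1.2, 16, 0], [1.2, 16, 0], [1.2, 16, 0], [1.2, 16, 0], [1.2, 16, 0]], twist=[0, 0, 0, 0, 0, 0, 0, 0])

```text
clock: 13.35
tcp_pos: [0.5174, 0.0925, 0.179]
orientation: [0.0, 0.739, -0.674, -0.0]
wrist_force: [0.1, 0.2, -1.8]
finger_gap: 0.0116
grip_force: 79.2
```

```bash
python3 - <<'E'
from h import *
s=env.get_state(); print(s['tcp_pos'],s['orientation'],s['wrist_force'],s['joint_pos'])
w=look('wrist'); d=look('side'); e=look('scene')
cv2.imwrite('pics/w4.png',np.hstack([cv2.resize(w['image'][150:430,180:460],(400,400)),cv2.resize(d['image'][130:330,220:420],(400,400),interpolation=3)])[...,::-1])
E
```

```text
[0.51735608 0.09246532 0.17898763] [ 1.01011261e-04  7.38579295e-01 -6.74166604e-01 -6.56256732e-05] [ 0.07740521  0.15257451 -1.84687499] [ 2.40767663e-02  2.39967141e-01 -1.82416601e-01  1.14864712e+00
 -5.50941501e-05 -1.63784438e+00]
```

View pics/w4.png

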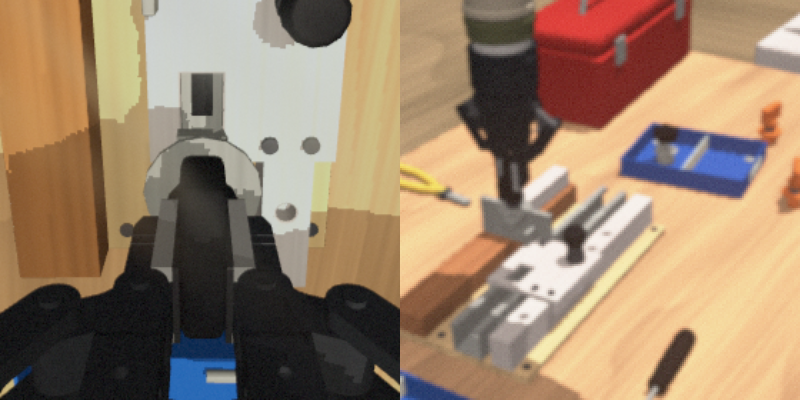

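The bolt hangs upright, with the wing at crop (203,250) and the slot's visible end at crop (180–224, 72). Checking alignment numerically.

```bash
python3 - <<'E'
from h import *
w=load('wrist'); c=np.cos(.0925);s=np.sin(.0925)
a=[pt(w,180+.7*u,150+.7*v,.059) for u,v in((180,72),(224,72))]
m=np.mean(a,0); print(a,m+.019*np.array([-s,c,0]))
P=np.array([pt(w,u,v,r=0) for v in range(240,330) for u in range(275,368) if w['z_map'][v,u]>0])
t=P[(P[:,2]>.135)&(P[:,2]<.165)]
h,e=np.histogram(t[:,2],15); print(h,e.round(3)); 
q=t[abs(t[:,2]-.1535)<.004]; print('washer',q.min(0),q.max(0),cv2.minEnclosingCircle(q[:,:2].astype(np.float32)))
E
```

```text
[array([0.5296062 , 0.07437102, 0.059     ]), array([0.50731865, 0.072314  , 0.059     ])] [0.51670743 0.09226128 0.059     ]
[  53   41   43    3    0    0    0   19  520 1536   12    0    0    0
    5] [0.135 0.137 0.139 0.141 0.143 0.145 0.147 0.149 0.151 0.153 0.155 0.157
 0.159 0.161 0.163 0.165]
washer [0.49607559 0.07177258 0.15019504] [0.53745111 0.10368401 0.15544353] ((0.516635000705719, 0.0927414819598198), 0.02109813503921032)
```

Washer and slot centres agree within 0.5 mm. Lowering.

Call:
jog_arm(gripper=[0, 0, 0, 0, 0, 0, 0, 0], offset=[[0, 0, -3], [0, 0, -6], [0, 0, -7], [0, 0, -7.6], [0, 0, -8.2], [0, 0, -8.7], [0, 0, -8.7], [0, 0, -8.7]], twist=[0, 0, 0, 0, 0, 0, 0, 0])

```text
clock: 14.5
tcp_pos: [0.5175, 0.0933, 0.0923]
orientation: [-0.0, 0.739, -0.674, 0.0]
wrist_force: [0.8, 0.2, -0.5]
finger_gap: 0.0112
grip_force: 79.1
```

Call:
jog_arm(gripper=[0, 0, 0, 0, 0, 0, 0, 0], offset=[[0, 0, -0.4], [0, 0, -0.8], [0, 0, -1.07], [0, 0, -1.07], [0, 0, -1.07], [0, 0, -1.07], [0, 0, -1.07], [0, 0, -1.07]], twist=[0, 0, 0, 0, 0, 0, 0, 0])

```text
clock: 15.5
tcp_pos: [0.5179, 0.0933, 0.0822]
orientation: [-0.0, 0.739, -0.674, 0.0]
wrist_force: [-0.6, -1.3, 6.7]
finger_gap: 0.0112
grip_force: 80.2
```

Call:
jog_arm(gripper=[0, 0, 0, 0, 0, 0, 0, 0], offset=[[0, 0, 0], [0, 0, 0], [0, 0, 0], [0, 0, 0], [0, 0, 0], [0, 0, 0], [0, 0, 0], [0, 0, 0]], twist=[-8, -16, -24, -32, -40, -48, -56, -64])

```text
clock: 16.5
tcp_pos: [0.5175, 0.0937, 0.0821]
orientation: [0.001, -0.268, 0.963, 0.0]
wrist_force: [-2.0, 0.2, 7.3]
finger_gap: 0.0116
grip_force: 80.2
```

Call:
jog_arm(gripper=[0, 0, 0, 0, 0, 0, 0, 0], offset=[[0, 0, 0], [0, 0, 0], [0, 0, 0], [0, 0, 0], [0, 0, 0], [0, 0, 0], [0, 0, 0], [0, 0, 0]], twist=[-8, -16, -24, -27, -27, -27, -27, -27])

```text
clock: 17.5
tcp_pos: [0.5171, 0.0938, 0.0819]
orientation: [0.0, -0.038, 0.999, 0.001]
wrist_force: [-1.9, 2.2, 6.7]
finger_gap: 0.0115
grip_force: 80.2
```

Call:
jog_arm(gripper=[0, 0, 0, 0.4, 0.4, 0.4, 0.4, 0.4], offset=[[0, 0, 0.1], [0, 0, 0.15], [0, 0, 0.15], [0, 0, 0.15], [0, 0, 0.15], [0, 0, 0.15], [0, 0, 0.15], [0, 0, 0.15]], twist=[0, 0, 0, 0, 0, 0, 0, 0])

```text
clock: 18.5
tcp_pos: [0.5174, 0.0933, 0.0828]
orientation: [0.0, -0.037, 0.999, 0.0]
wrist_force: [0.0, -0.5, 0.0]
finger_gap: 0.0345
grip_force: 0.0
```

Call:
jog_arm(gripper=[0.4, 0.4, 0.4, 0.4, 0.4, 0.4, 0.4, 0.4], offset=[[0, 0, 0], [0, 0, 2], [0, 0, 6], [0, 0, 10], [0, 0, 13], [0, 0, 13], [0, 0, 13], [0, 0, 13]], twist=[0, 0, 0, 0, 0, 0, 0, 0])

```text
clock: 19.5
tcp_pos: [0.5165, 0.0933, 0.2114]
orientation: [-0.001, -0.038, 0.999, 0.0]
wrist_force: [-0.0, 0.5, -0.0]
finger_gap: 0.0345
grip_force: 0.0
```

```bash
python3 - <<'E'
from h import *
s=env.get_state(); print(s['tcp_pos'],s['wrist_force'])
w=look('wrist')
cv2.imwrite('pics/w5.png',w['image'][...,::-1])
P=np.array([pt(w,u,v,r=0) for v in range(100,430) for u in range(100,560) if w['z_map'][v,u]>0])
r=np.hypot(P[:,0]-.5172,P[:,1]-.0933)
t=P[(r<.035)&(P[:,2]>.095)&(P[:,2]<.115)]; print(len(t),np.median(t[:,2]),cv2.minAreaRect(t[t[:,2]>.101][:,:2].astype(np.float32)*1000))
k=P[(np.hypot(P[:,0]-.4755,P[:,1]-.034)<.01)]; print('knob z',np.percentile(k[:,2],[50,90]) if len(k) else None)
q=P[(r<.021)&(P[:,2]<.075)]; print('washer z',np.median(q[:,2]))
E
```

```text
[0.516466   0.09325055 0.21136065] [-0.03487069  0.45947241 -0.04377198]
1156 0.104613934299452 ((518.0391845703125, 91.67384338378906), (47.20768737792969, 12.514159202575684), 4.733635425567627)
knob z [0.10498939 0.10580869]
washer z 0.061777217427569364
```

View pics/w5.png

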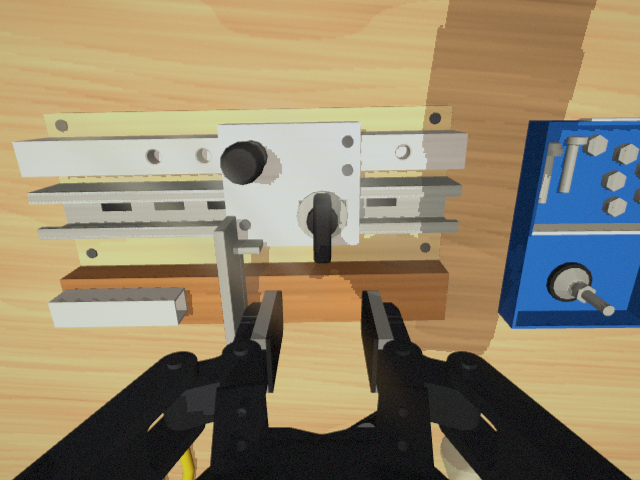

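The wing lies square across the strut (at (322,225)). Its top is at 0.1046, which puts the origin at about 38 mm, so the head is caught under the lips. The plunger is home.

```bash
python3 -c "
from h import *
print(env.hand_in())"
```

```text
the job is handed in; nothing more can be done
None
```

I handed the job in at about 19.5 s. My last measurements put the stop one hole to the left with its pin home, and the bolt square across the strut and caught under its lips (origin about 38 mm up). The hand-in returned no verdict, so I don't have the judged result.

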